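Slide the brass spacer along the datum rail into its corner pocket

ROBOT

A 7-joint arm with a two-finger parallel gripper is mounted at the origin on the work surface. World frame = base frame: x ahead of the robot, y to its left, z up, the work surface at z = 0. Lengths are in mm, angles in rad, forces in N, time in s.
With the tool pointing down it reaches from about 425 to 875 mm from the base axis. Payload 8.4 kg.
Tool frame: the origin (TCP) lies at the centre of the arm's flange, where the gripper is bolted on; the fingertips stand 173 mm ahead of it and the grasp point (between the pads) lies 155 mm ahead of it; z points along the fingers, y is the direction in which the jaws open and shut (so a half turn about z gives the same grasp; the last joint's range is limited). The gripper opens to 85 mm and grips with 20 to 120 N. Pads are 22 mm wide; open, the fingers measure 114 mm over their backs; the gripper's body (76 mm by 85 mm) begins 54 mm behind the grasp point. The pads swing forward as they close: fully open they stand 13 mm farther back than shut.
Start: joints at [-1.225, 0.333, 0.04, 1.465, -0.013, 1.343, -0.059], TCP at [279.681, 586.73, 404.708] pointing down, gripper open.
Joint ranges: [-2.58, 2.58], [-0.38, 2.09], [-1.3, 1.39], [0.25, 2.4], [-1.5, 4.64], [0.08, 2.09], [-2.65, 2.65]. Speed limits (rad/s): [2.22, 2.22, 2.79, 2.79, 3.14, 3.14, 3.14].

INTERFACE

Orientations are given as a unit quaternion [x, y, z, w].
In Python, from workcell import get_obs, viewer, env gives the robot as it stands.
- The arm moves only by the tool move_arm, never from a script. Its argument "rows" is a list of rows, each a list of 6 numbers: the shift along the world's x, y, z in m, then the turn, a rotation vector about the world's x, y, z in degrees. A call has 1 to 10 rows; each row is the pose to reach, as a shift and turn from the pose measured when the call began; what a row does not reach only later rows make up. A row lasts 1/10 s, in which the tool goes at most 50 mm and 8.59 degrees, less where a joint would pass 70% of its speed; a pose out of reach is approached as far as the arm can. A call with a gripper value outside its range is refused whole. "gripper" is the opening, from 0 (shut) to 1 (fully open), set as the call begins (left out, the last holds). The fingers move at their own pace and stop on an object; "force" is the grip in N (left out, the last holds). Time passes only in rows, so rows that repeat a pose let the fingers close. It gives the time, the measured TCP pose, the force and the opening at its end, in the units of the state.
- get_obs(): the state, without advancing time (a new reading comes with each control period).
- viewer.camera(name): name is "side" or "top"; returns a dict with "image" (480x640x3 uint8, red, green, blue), "intrinsics" (3x3 intrinsics, pixels), "xyz" and "attitude" of the camera in the world. Camera axes: x right, y down, z forward; pixel columns grow to the right and rows downward; lengths in mm; the calibration is good to about 2 mm. A picture is of the moment at which its call begins. There is no depth.
- env.sign_off(): hands the job in, once; it reports no verdict.
The state is a dict: "clock": time; "joint_positions": joint angles; "dq": joint speeds; "effort": joint torques, N m; "tool_pos": TCP position; "orientation": TCP orientation; "wrist_force": force on the tool from outside, world axes, zero at the start; "moment": the same for the moment, N m; "opening": finger opening in mm.
Only numpy, scipy, OpenCV 4.12 (cv2) and the standard library are available. Lean on these libraries where they do the work, as an engineer would, in place of code of your own. Each camera call takes 0.05 s, during which the arm holds its last target. There are 200 camera calls.

TASK

With the fingertips, push the brass spacer across the black plate until its long side lies flat against the aluminium rail, out in the open between the two pockets; then slide it along the rail into the corner pocket with the green tag, fully home: flush against the rail and against the end stop. Only push it: never pick it up, tip it or push it off the plate. Leave the collet, the vial and the steel spacer where they are, and finish with the fingers clear.

Things in the scene. Friction and masses are not known exactly. Their poses are not given: they have to be found in the camera images.
- nest: Fixed loading nest, yawed up to 0.35 rad: black plate 190 (x) x 320 (y) mm, 12 mm thick (x -100 to +90, y -160 to +160), with an aluminium rail along y near its far (+x) edge and a corner pocket at each end of the rail. Rail, end stops and cheeks stand 12 mm above the plate. Origin on the table under the plate; the plate's top is at z = 12 mm, the tops of the rail, stops and cheeks at 24 mm.
- rail_mid (a point): Middle of the foot of the rail's guiding face, at nest x = +60, y = 0, z = 12 mm; the face looks to the nest's -x and runs along its y from -130 to +130 mm, where the end stops close it.
- home_left (a point): Centre of the spacer's underside when home in the pocket at the nest's +y end: nest x = +42, y = +105, z = 12 mm. The stop's face is at y = +130. A 10 mm thick cheek (x = +10 to +20) runs from the stop towards the middle, parallel to the rail, to a rounded nose at y = +101. The pocket is thus 40 mm wide, 29 mm deep, open to the middle and above; 21 mm of a spacer at home sticks out.
- home_right (a point): The same for the pocket at the nest's -y end, its mirror image: nest x = +42, y = -105, z = 12 mm; stop's face at y = -130, nose of the cheek at y = -101.
- spacer: The brass spacer to be slid: a loose rectangular block 36 (x) x 50 (y) x 14 (z) mm with a round black bush and two screw heads flush in its top, 0.13 to 0.25 kg. Origin: centre of its underside, z up, long side along its y. It starts lying on the plate about mid-length, its centre 60 to 90 mm from the rail's face and turned up to 0.5 rad from the rail's direction; it slides with ordinary friction.
- tag_green: Green round tag, 22 mm across, 4 mm high, fixed on top of one of the two end stops (at x = +30 mm, y = +142 or -142 mm of the nest): it marks the pocket to use. Origin: centre of its underside.
- tag_red: Red round tag, same size, on the other end stop: the pocket not to use.
- collet: Bystander: loose dark steel collet standing upright on the plate near one of its near (-x) corners, 26 mm across, 36 mm high. Origin: centre of its underside. Leave it.
- vial: Bystander: loose small amber vial with a blue cap standing upright on the plate near the other near (-x) corner, 24 mm across, 38 mm high. Origin: centre of its underside. Leave it.
- steel_spacer: Bystander: loose steel-grey spacer of the same shape and size as the brass one, lying on the table beyond the rail (+x side of the nest). Origin: centre of its underside. Leave it.
Mind the look-alikes: they are no part of the job. What is meant by the spacer is not purple, and is the larger of those in its own colour.

How it is judged (in metres and radians):
On the way, in this order (a step that is already met when the one before it is completed fails the run):
1. the brass spacer lies flat against the rail in the open, not yet in a pocket (x of spacer in the frame of nest between 0.039 and 0.0445 m and angle between the y axis of spacer and the y axis of nest, either way round below 0.07 rad and y of spacer in the frame of nest between -0.076 and 0.076 m and height (world z) of spacer between 0.008 and 0.016 m and angle between spacer's own z axis and vertical below 0.06 rad), for 0.2 s.
2. the brass spacer is home in the green-tagged pocket (((y of tag_green in the frame of nest above 0 m and y of spacer in the frame of nest above 0.102 m) or (y of tag_green in the frame of nest below 0 m and y of spacer in the frame of nest below -0.102 m)) and x of spacer in the frame of nest between 0.039 and 0.0445 m and angle between the y axis of spacer and the y axis of nest, either way round below 0.07 rad and height (world z) of spacer between 0.008 and 0.016 m and angle between spacer's own z axis and vertical below 0.06 rad), for 0.2 s.
At the end, for the whole second after the job is handed in: The brass spacer lies flat on the plate at rest in the pocket with the green tag, its end within 3 mm of the end stop, its side within 3 mm of the rail and parallel to it within 0.07 rad; collet, vial and steel spacer upright or flat and within 15 mm of where they began (all of step 2 and linear speed of spacer below 0.01 m/s and distance of each of collet, vial, steel_spacer from where it was at the start of the episode below 0.015 m and angle between each of collet, vial, steel_spacer's own z axis and vertical below 0.15 rad); the robot touches nothing.
It fails at once if the brass spacer was lifted, tipped or left the plate (height (world z) of spacer above 0.019 m or height (world z) of spacer below 0.007 m or angle between spacer's own z axis and vertical above 0.25 rad).
It fails at once if the dark collet was moved or knocked over (distance of collet from where it was at the start of the episode above 0.015 m or angle between collet's own z axis and vertical above 0.3 rad).
It fails at once if the amber vial was moved or knocked over (distance of vial from where it was at the start of the episode above 0.015 m or angle between vial's own z axis and vertical above 0.3 rad).
It fails at once if the steel spacer was moved or knocked over (distance of steel_spacer from where it was at the start of the episode above 0.015 m or angle between steel_spacer's own z axis and vertical above 0.3 rad).
It also fails if it takes over 58 s, if anything falls off the work surface, if the arm or the gripper's body presses on something with over 40 N, if the wrist force passes 120 N, or if a joint passes its speed limit or range.

## Working session

There is one attempt and no reset: what is moved stays moved. The work goes in short steps, Python scripts to look and compute and a tool call to move; the robot and the scene stay as the last step left them, time stands still between calls to the robot, and variables do not carry over. Pictures are saved under pics/ and viewed, about 8 in all and at most 12, crops included, and the job is handed in when it is done.

Besides the shell and the picture viewer there is one more tool, called as name([rows], argument=value, ...), one row to a line, values as JSON. move_arm: Moves the arm, as the interface text tells. Its arguments: {"type":"object","properties":{"rows":{"type":"array"},"gripper":{"type":"number"},"force":{"type":"number"}},"required":["rows"]}

```bash
mkdir -p pics; ls
cat > h.py <<'E'
import numpy as np,cv2
from workcell import get_obs,viewer,env
from scipy.spatial.transform import Rotation as R
def snap(n,f):
    c=viewer.camera(n); cv2.imwrite(f,c["image"][:,:,::-1]); np.savez(f[:-4]+'.npz',K=c["intrinsics"],xyz=c["xyz"],att=c["attitude"]); return c
def cam(f):
    d=np.load(f[:-4]+'.npz'); a=d['att']; Rm=R.from_quat(a).as_matrix() if a.size==4 else a.reshape(3,3); return d['K'],d['xyz'],Rm
def world(f,uv,z):
    K,t,Rm=cam(f); uv=np.atleast_2d(np.asarray(uv,float)); r=(Rm@np.linalg.inv(K)@np.c_[uv,np.ones(len(uv))].T).T
    return t+r*((z-t[2])/r[:,2])[:,None]
def pix(f,P):
    K,t,Rm=cam(f); p=(Rm.T@(np.atleast_2d(P)-t).T); p=K@p; return (p[:2]/p[2]).T
E
python3 - <<'E'
from h import *
for n in("top","side"):
    c=snap(n,f'pics/{n}0.png'); print(n,c["intrinsics"],c["xyz"],c["attitude"])
print(get_obs())
E
```

```text
pics
top [[504.58799987   0.         322.94791439]
 [  0.         504.58799987 241.06286772]
 [  0.           0.           1.        ]] [411.16610291  20.0570044  711.79471608] [-0.67452815  0.72980701 -0.08222889  0.0750461 ]
side [[533.8568214    0.         311.93837342]
 [  0.         533.8568214  230.40242216]
 [  0.           0.           1.        ]] [ 339.63211295 -380.02239639  582.05079025] [ 0.91103299 -0.22738161  0.07637219 -0.33538601]
{'clock': 0.1, 'joint_positions': array([-1.22520879,  0.33382202,  0.03988246,  1.46615347, -0.01342331,
        1.34328241, -0.05849289]), 'dq': array([ 0.00050359, -0.00291312, -0.00203998, -0.00423917,  0.00265702,
       -0.00093267, -0.00165436]), 'effort': array([ 4.43942001e-03, -6.60027266e+01,  1.37032069e+00, -4.06481552e+01,
        1.70023728e-02,  8.89021059e-03, -9.45765493e-06]), 'tool_pos': array([279.61590333, 586.61708603, 403.93629524]), 'orientation': array([ 2.20575760e-01,  9.75369594e-01, -6.89515362e-04, -1.18337600e-04]), 'wrist_force': array([0.01714359, 0.03111287, 0.35403137]), 'moment': array([ 0.03502166,  0.0064779 , -0.0108795 ]), 'opening': 85.0597380622856}
```

View pics/top0.png

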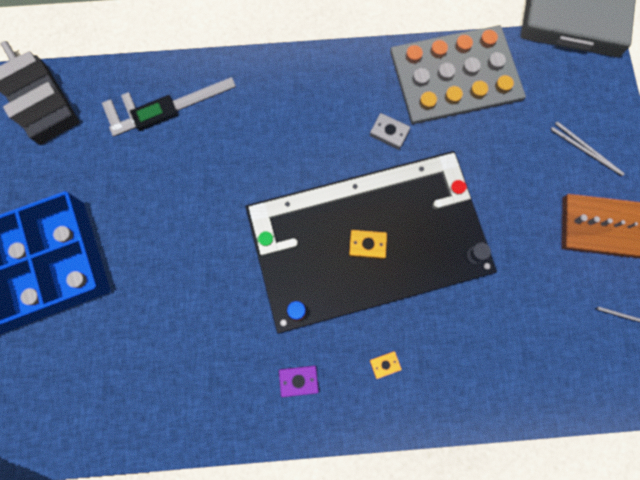

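View pics/side0.png

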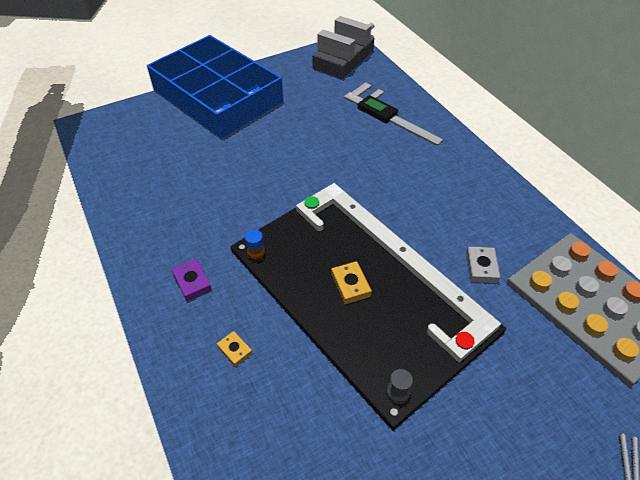

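Candidates in the top view: the large brass block on the plate (368,244), the small brass one on the table (386,365), the purple one (299,381) and the steel one (391,130). I choose (368,244): it is brass, the larger of the two, and on the plate. The green tag at (265,239) is at the left end. Next I measure, and check the choice in a close crop.

```bash
cat >> h.py <<'E'
from scipy.optimize import minimize
def mask(f,lo,hi,roi=None):
    m=cv2.inRange(cv2.cvtColor(cv2.imread(f),cv2.COLOR_BGR2HSV),lo,hi)
    n,l,s,c=cv2.connectedComponentsWithStats(m)
    return l,s,c
def blob(f,lo,hi,k=0):
    l,s,c=mask(f,lo,hi); i=1+np.argsort(-s[1:,4])[k]; return (l==i),c[i],s[i]
def nest(ft,fs):
    out=[]
    for f in(ft,fs):
        g=blob(f,(50,150,80),(75,255,255)); r=blob(f,(0,200,130),(4,255,255))
        G=world(f,g[1],28)[0]; Rr=world(f,r[1],28)[0]; d=G-Rr; yaw=np.arctan2(-d[0],d[1]); Y=np.array([-np.sin(yaw),np.cos(yaw)]);X=np.array([Y[1],-Y[0]])
        out.append([*((G+Rr)[:2]/2-30*X),yaw,np.linalg.norm(d),g[2][4],r[2][4]])
    return np.array(out)
def fit(f,guess,z0=12,B=(18,25,14)):
    # box pose by silhouette: filled brass blob nearest the guess vs projected hull
    l,s,c=mask(f,(14,110,90),(30,255,255)); l0=pix(f,[*guess[:2],z0+B[2]])[0]
    ok=[i for i in range(1,len(s)) if s[i,4]>60]; i=min(ok,key=lambda i:np.linalg.norm(c[i]-l0))
    cs,_=cv2.findContours((l==i).astype('u1'),cv2.RETR_EXTERNAL,cv2.CHAIN_APPROX_NONE)
    S=8; M=np.zeros((480*S//2,640*S//2),'u1'); o=c[i]-[80,60]
    big=lambda P:np.round((P-o)*S+S/2).astype('i4')
    m=cv2.resize(cv2.drawContours(np.zeros((480,640),'u1'),cs,-1,255,-1).astype('f4'),None,fx=1,fy=1)
    A=np.array([[S,0,-o[0]*S+S/2],[0,S,-o[1]*S+S/2]]); m=cv2.warpAffine(m,A,(160*S,120*S),flags=cv2.INTER_LINEAR)>127
    C=np.array([[x*B[0],y*B[1],z] for x in(-1,1) for y in(-1,1) for z in(z0,z0+B[2])],float)
    def cost(q):
        a=q[2]/50; P=C.copy(); P[:,:2]=C[:,:2]@np.array([[np.cos(a),np.sin(a)],[-np.sin(a),np.cos(a)]])+q[:2]
        h=cv2.convexHull(big(pix(f,P))); n=np.zeros(m.shape,'u1'); cv2.fillConvexPoly(n,h,1); return (n.astype(bool)^m).sum()/m.sum()
    best=min((minimize(cost,[*guess[:2],50*(guess[2]+d)],method='Nelder-Mead',options=dict(initial_simplex=np.array([*guess[:2],50*(guess[2]+d)])+np.array([[0,0,0],[6,0,0],[0,6,0],[0,0,8]]))) for d in(-.3,0,.3)),key=lambda r:r.fun)
    return np.array([*best.x[:2],best.x[2]/50,best.fun])
def tonest(N,p):
    c,s=np.cos(N[2]),np.sin(N[2]); d=np.asarray(p)[:2]-N[:2]; return np.array([c*d[0]+s*d[1],-s*d[0]+c*d[1]])
def towld(N,p):
    c,s=np.cos(N[2]),np.sin(N[2]); return np.array([N[0]+c*p[0]-s*p[1],N[1]+s*p[0]+c*p[1]])
E
python3 - <<'E'
from h import *
np.set_printoptions(suppress=True,precision=3)
ft,fs='pics/top0.png','pics/side0.png'
N=nest(ft,fs);print(N)
g=world(ft,(368,244),26)[0]; print(g)
for i,f in enumerate((ft,fs)):
    q=fit(f,[g[0],g[1],N[0,2]]); print(q,tonest(N[i],q),'rel yaw',q[2]-N[i,2])
    print(world(f,[[278,332],[495,272]] if i==0 else [[233,248],[394,427]],12), [towld(N[i],p) for p in((-100,160),(-100,-160))])
im=cv2.imread(ft); cv2.imwrite('pics/c1.png',cv2.resize(im[190:300,290:440],None,fx=5,fy=5,interpolation=3))
o=get_obs();print(R.from_quat(o['orientation']).as_matrix())
E
```

```text
[[676.897  37.84   -0.332 463.931 233.     88.   ]
 [573.122 -58.175   0.191 283.284 124.    228.   ]]
[557.107 -55.34   26.   ]
[559.377 -55.762  -0.156   0.05 ] [ -80.658 -126.755] rel yaw 0.17533517496277998
[[ 447.199   77.826   12.   ]
 [ 506.053 -230.607   12.   ]] [array([634.416, 221.676]), array([530.267, -80.902])]
[559.108 -53.822  -0.2     0.193] [-12.933   6.933] rel yaw -0.390903147829639
[[ 448.051   73.773   12.   ]
 [ 506.682 -233.726   12.   ]] [array([444.579,  79.944]), array([ 505.297, -234.243])]
[[-0.903  0.43  -0.001]
 [ 0.43   0.903 -0.001]
 [-0.    -0.001 -1.   ]]
```

View pics/c1.png

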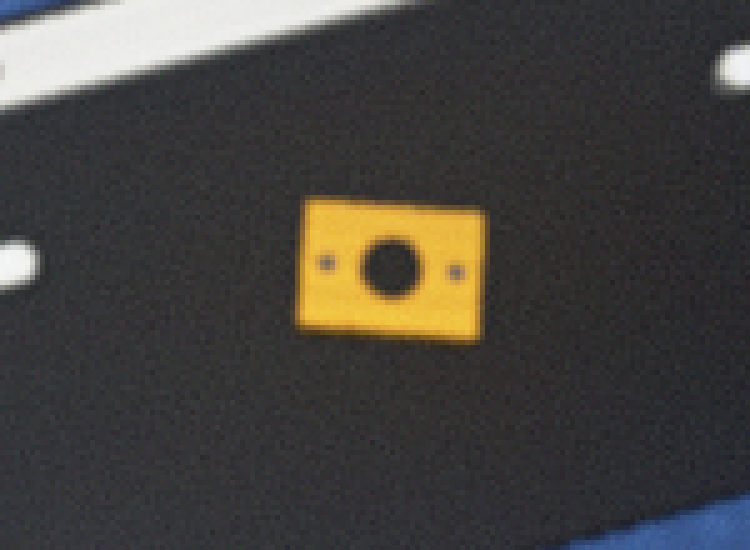

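The crop confirms it: brass block, bush and two screws, long side running left to right. The top-view tag search caught the caliper's green display instead of the tag, so I restrict it to the expected positions and loosen the brass mask.

```bash
python3 - <<'E'
s=open('h.py').read()
s=s.replace('''        g=blob(f,(50,150,80),(75,255,255)); r=blob(f,(0,200,130),(4,255,255))''','''        def near(lo,hi,p):
            l,s,c=mask(f,lo,hi); p=pix(f,[*p,28])[0]; i=min((i for i in range(1,len(s)) if s[i,4]>30),key=lambda i:np.linalg.norm(c[i]-p)); return None,c[i],s[i]
        N0=(573,-58,.191); g=near((50,150,80),(75,255,255),towld(N0,(30,142))); r=near((0,200,100),(5,255,255),towld(N0,(30,-142)))''')
s=s.replace('(14,110,90),(30,255,255)','(12,100,40),(32,255,255)')
open('h.py','w').write(s)
E
python3 - <<'E'
from h import *
np.set_printoptions(suppress=True,precision=3)
ft,fs='pics/top0.png','pics/side0.png'
N=nest(ft,fs);print(N)
for i,f in enumerate((ft,fs)):
    q=fit(f,[559,-55,-.16]); print(q,tonest(N[i],q),'rel yaw',q[2]-N[i,2])
    print([towld(N[i],p) for p in((-100,160),(-100,-160))])
print(world(ft,[[296,311],[482,250]],48),world(fs,[[254,238],[401,378]],48), world(ft,[(391,130)],14))
im=cv2.cvtColor(cv2.imread(fs),cv2.COLOR_BGR2HSV); print(im[288:306:3,356].tolist(),im[270:300:5,336].tolist())
E
```

```text
[[573.514 -57.981   0.19  283.037 132.     88.   ]
 [573.098 -58.169   0.191 283.273 124.    229.   ]]
[559.03  -55.852  -0.159   0.07 ] [-13.818   4.833] rel yaw -0.34951022279716903
[array([445.027,  80.19 ]), array([ 505.618, -234.022])]
[558.341 -54.115  -0.154   0.022] [-13.721   6.778] rel yaw -0.34516827270180994
[array([444.577,  79.97 ]), array([ 505.246, -234.226])]
[[ 470.505   49.792   48.   ]
 [ 532.182 -204.889   48.   ]] [[ 471.547   47.525   48.   ]
 [ 531.342 -202.969   48.   ]] [[ 730.44  -108.053   14.   ]]
[[20, 143, 182], [121, 63, 97], [20, 173, 235], [20, 188, 88], [21, 184, 94], [0, 0, 36]] [[21, 178, 222], [21, 176, 232], [21, 165, 147], [20, 192, 65], [53, 26, 39], [131, 51, 40]]
```

Nest is at (573.3, -58.1), yaw 0.1905, and the two views agree within 0.5 mm. Tag spacing measures 283 mm against 284. The spacer is at nest (-13.8, +5.8), turned -0.35, so 74 mm from the rail face, within the stated range. Green is the +y end.

Plan:
1. Align the jaws with the rail and open them about 20 mm, so the fingers make a two-point pusher.
2. Push towards the rail.
3. Slide along it with the fingers shut.

First target is nest (-60, 6), world (513, -64).

move_arm([
  [0.2337,-0.6502,-0.1,0,0,36.4],
  [0.2337,-0.6502,-0.1,0,0,36.4],
  [0.2337,-0.6502,-0.1,0,0,36.4],
  [0.2337,-0.6502,-0.1,0,0,36.4],
  [0.2337,-0.6502,-0.1,0,0,36.4],
  [0.2337,-0.6502,-0.1,0,0,36.4],
  [0.2337,-0.6502,-0.1,0,0,36.4],
  [0.2337,-0.6502,-0.1,0,0,36.4],
  [0.2337,-0.6502,-0.1,0,0,36.4],
  [0.2337,-0.6502,-0.1,0,0,36.4],
], gripper=0.235)

```text
clock: 1.1
tool_pos: [446.8, 119.8, 332.4]
orientation: [-0.095, 0.995, -0.001, 0.0]
wrist_force: [0.7, -0.2, 0.2]
opening: 20.1
```

move_arm([
  [0.0665,-0.1834,-0.03,0,0,0],
  [0.0665,-0.1834,-0.03,0,0,0],
  [0.0665,-0.1834,-0.03,0,0,0],
  [0.0665,-0.1834,-0.03,0,0,0],
  [0.0665,-0.1834,-0.03,0,0,0],
  [0.0665,-0.1834,-0.07,0,0,0],
  [0.0665,-0.1834,-0.11,0,0,0],
  [0.0665,-0.1834,-0.11,0,0,0],
  [0.0665,-0.1834,-0.11,0,0,0],
])

```text
clock: 2.0
tool_pos: [513.2, -63.5, 222.7]
orientation: [-0.095, 0.995, -0.001, -0.001]
wrist_force: [0.5, -0.5, 0.3]
opening: 20.0
```

Run:
```python
from h import *
for n in("top","side"): snap(n,f'pics/{n}1.png')
np.set_printoptions(suppress=True,precision=4)
o=get_obs(); print(o['tool_pos'],o['orientation'],o['opening'],o['clock'])
im=cv2.imread('pics/side1.png')[180:400,220:500]
im2=cv2.imread('pics/top1.png')[180:400,230:510]
cv2.imwrite('pics/c2.png',np.vstack([cv2.resize(im,None,fx=1.36,fy=1.36),cv2.resize(im2,None,fx=1.36,fy=1.36)]))
```

```text
[514.1151 -63.5572 224.2872] [-0.0952  0.9955 -0.0006  0.0014] 19.899609922673672 2.1
```

View pics/c2.png

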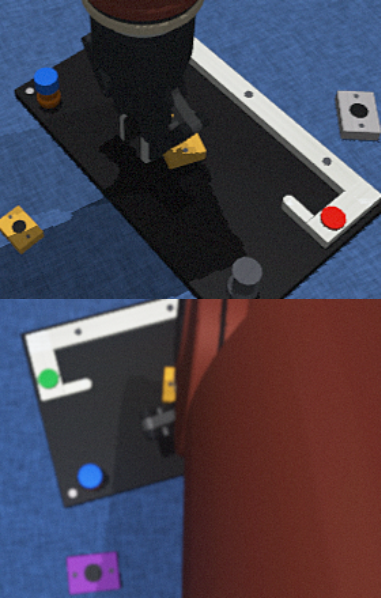

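Picture 4: the fingers stand just behind the spacer (side view tip near (328,296)), with the vial and collet well away. Now I descend.

move_arm([
  [0,0,-0.015,0,0,0],
  [0,0,-0.025,0,0,0],
  [0,0,-0.03,0,0,0],
  [0,0,-0.033,0,0,0],
  [0,0,-0.036,0,0,0],
  [0,0,-0.036,0,0,0],
])

```text
clock: 2.7
tool_pos: [514.0, -63.6, 188.0]
orientation: [-0.095, 0.995, -0.001, 0.001]
wrist_force: [-0.4, -0.4, 0.3]
opening: 20.0
```

Run:
```python
from h import *
np.set_printoptions(suppress=True,precision=4)
snap('side','pics/side2.png')
o=get_obs(); print(o['tool_pos'],o['wrist_force'],o['orientation'])
cv2.imwrite('pics/c3.png',cv2.resize(cv2.imread('pics/side2.png')[220:350,260:410],None,fx=4,fy=4,interpolation=cv2.INTER_CUBIC))
```

```text
[514.1157 -63.626  188.2433] [-0.1214 -0.3081  0.5141] [-0.0952  0.9955 -0.0006  0.0013]
```

View pics/c3.png

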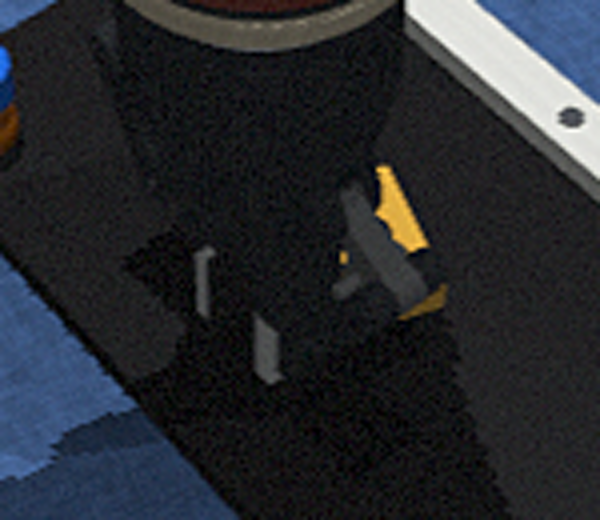

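Run:
```python
from h import *
np.set_printoptions(suppress=True,precision=1)
f='pics/side2.png'; N=(573.3,-58.1,.1905)
t=tonest(N,(514.1,-63.6)); print('tcp nest',t)
for u in((266.,380),(204,315),(415,302),(345,290),(350,185)):
    p=(260+u[0]/4,220+u[1]/4)
    print(u,[(z,tonest(N,world(f,p,z)[0])-t) for z in(15,18,40,60,80)])
```

```text
tcp nest [-59.2   5.8]
(266.0, 380) [(15, array([ -8.5, -15.7])), (18, array([ -9.7, -17.1])), (40, array([-18.3, -27.3])), (60, array([-26.2, -36.5])), (80, array([-34. , -45.8]))]
(204, 315) [(15, array([-8.5, 14.7])), (18, array([-9.7, 13.1])), (40, array([-18.4,   1.8])), (60, array([-26.2,  -8.5])), (80, array([-34.1, -18.8]))]
(415, 302) [(15, array([ 46. , -23.5])), (18, array([ 44.5, -24.8])), (40, array([ 33.8, -34.7])), (60, array([ 24. , -43.7])), (80, array([ 14.2, -52.6]))]
(345, 290) [(15, array([31.9, -6.2])), (18, array([30.5, -7.6])), (40, array([ 20.3, -18.1])), (60, array([ 11. , -27.7])), (80, array([  1.7, -37.3]))]
(350, 185) [(15, array([60.2, 23.9])), (18, array([58.7, 22.3])), (40, array([47.4, 10.6])), (60, array([37.1, -0.1])), (80, array([ 26.8, -10.7]))]
```

The tips sit at (-9, ±16) relative to the TCP, about z 18, as expected. I push along nest +x = (0.982, 0.189), 2 mm lower.

move_arm([
  [0.003,0.0006,-0.002,0,0,0],
  [0.006,0.0012,-0.002,0,0,0],
  [0.009,0.0017,-0.002,0,0,0],
  [0.012,0.0023,-0.002,0,0,0],
  [0.015,0.0029,-0.002,0,0,0],
  [0.018,0.0035,-0.002,0,0,0],
  [0.021,0.004,-0.002,0,0,0],
  [0.024,0.0046,-0.002,0,0,0],
  [0.027,0.0052,-0.002,0,0,0],
  [0.03,0.0058,-0.002,0,0,0],
])

```text
clock: 3.75
tool_pos: [544.3, -57.7, 186.2]
orientation: [-0.095, 0.995, -0.001, 0.001]
wrist_force: [-3.7, -0.5, 3.5]
opening: 20.1
```

move_arm([
  [0.003,0.0006,0,0,0,0],
  [0.006,0.0012,0,0,0,0],
  [0.009,0.0017,0,0,0,0],
  [0.012,0.0023,0,0,0,0],
  [0.015,0.0029,0,0,0,0],
  [0.018,0.0035,0,0,0,0],
  [0.021,0.004,0,0,0,0],
  [0.024,0.0046,0,0,0,0],
  [0.027,0.0052,0,0,0,0],
  [0.03,0.0058,0,0,0,0],
])

```text
clock: 4.75
tool_pos: [574.6, -51.8, 186.2]
orientation: [-0.095, 0.995, -0.001, 0.001]
wrist_force: [-2.9, -0.3, 1.4]
opening: 20.1
```

Run:
```python
from h import *
np.set_printoptions(suppress=True,precision=3)
snap('side','pics/side3.png');snap('top','pics/top3.png'); N=(573.3,-58.1,.1905)
o=get_obs(); print(o['tool_pos'],tonest(N,o['tool_pos']),o['wrist_force'],o['clock'])
cv2.imwrite('pics/c4.png',cv2.resize(cv2.imread('pics/side3.png')[190:350,260:460],None,fx=4,fy=3.7,interpolation=cv2.INTER_CUBIC))
```

```text
[574.861 -51.67  186.229] [2.75  6.018] [-0.416  1.244 -0.092] 4.85
```

View pics/c4.png

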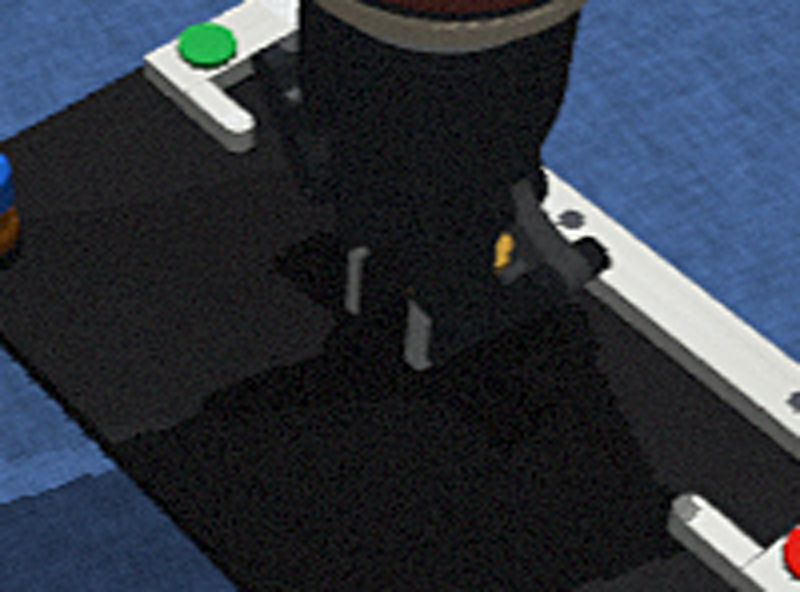

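Picture 6: the gripper hides most of the spacer (brass visible at crop (503,250)), and the push force is a steady ~3 N. I go on slowly until it meets the rail, expected at nest TCP x ≈ 13.

move_arm([
  [0.0015,0.0003,0,0,0,0],
  [0.003,0.0006,0,0,0,0],
  [0.0045,0.0009,0,0,0,0],
  [0.006,0.0012,0,0,0,0],
  [0.007,0.0014,0,0,0,0],
  [0.008,0.0015,0,0,0,0],
])

```text
clock: 5.45
tool_pos: [582.9, -50.1, 186.3]
orientation: [-0.095, 0.995, -0.001, 0.002]
wrist_force: [-2.2, -0.7, 2.0]
opening: 19.9
```

move_arm([
  [0.0007,0.0001,0,0,0,0],
  [0.0014,0.0003,0,0,0,0],
  [0.002,0.0004,0,0,0,0],
])

```text
clock: 5.75
tool_pos: [584.9, -49.8, 186.2]
orientation: [-0.095, 0.995, -0.001, 0.001]
wrist_force: [-5.3, -0.9, 5.3]
opening: 19.6
```

move_arm([
  [0.0006,0.0001,0,0,0,0],
  [0.0012,0.0002,0,0,0,0],
  [0.0012,0.0002,0,0,0,0],
])

```text
clock: 6.05
tool_pos: [585.3, -49.8, 186.1]
orientation: [-0.095, 0.995, -0.0, 0.0]
wrist_force: [-9.0, -1.0, 7.5]
opening: 20.0
```

move_arm([
  [0.0015,0.0003,0,0,0,0],
  [0.002,0.0004,0,0,0,0],
  [0.002,0.0004,0,0,0,0],
  [0.002,0.0004,0,0,0,0],
])

```text
clock: 6.45
tool_pos: [586.0, -49.9, 185.9]
orientation: [-0.095, 0.995, -0.0, -0.002]
wrist_force: [-11.9, -1.3, 9.0]
opening: 20.1
```

Firm contact: 12 N, TCP at nest x ≈ 14. I back off, rise, and step left for a clear side view.

move_arm([
  [-0.006,-0.0012,0,0,0,0],
  [-0.015,-0.003,0,0,0,0],
  [-0.02,-0.004,0.03,0,0,0],
  [-0.02,-0.004,0.07,0,0,0],
  [-0.05,0.04,0.1,0,0,0],
  [-0.075,0.08,0.11,0,0,0],
  [-0.075,0.12,0.11,0,0,0],
  [-0.075,0.16,0.11,0,0,0],
  [-0.075,0.16,0.11,0,0,0],
])

```text
clock: 7.35
tool_pos: [510.0, 116.3, 296.3]
orientation: [-0.099, 0.995, 0.001, -0.001]
wrist_force: [-0.1, -0.8, -0.6]
opening: 20.0
```

Run:
```python
from h import *
np.set_printoptions(suppress=True,precision=3)
f,ft='pics/side4.png','pics/top4.png'
snap('side',f);snap('top',ft); N=(573.3,-58.1,.1905); Ns=(573.1,-58.17,.191)
o=get_obs(); print(o['tool_pos'],tonest(N,o['tool_pos']),o['clock'])
for F,M in((f,Ns),(ft,(573.5,-58,.19))):
    q=fit(F,[*towld(N,(42,6)),.19]); print(q,tonest(M,q),q[2]-M[2])
cv2.imwrite('pics/c5.png',cv2.resize(cv2.imread(f)[170:370,230:500],None,fx=2.9,fy=2.9,interpolation=cv2.INTER_CUBIC))
```

```text
[510.682 110.877 295.961] [-29.49  177.777] 7.45
[612.068 -35.885   0.177   0.042] [42.49  14.482] -0.014155737061192109
[612.406 -37.237   0.226   0.067] [42.127 13.042] 0.03589073704638426
```

View pics/c5.png

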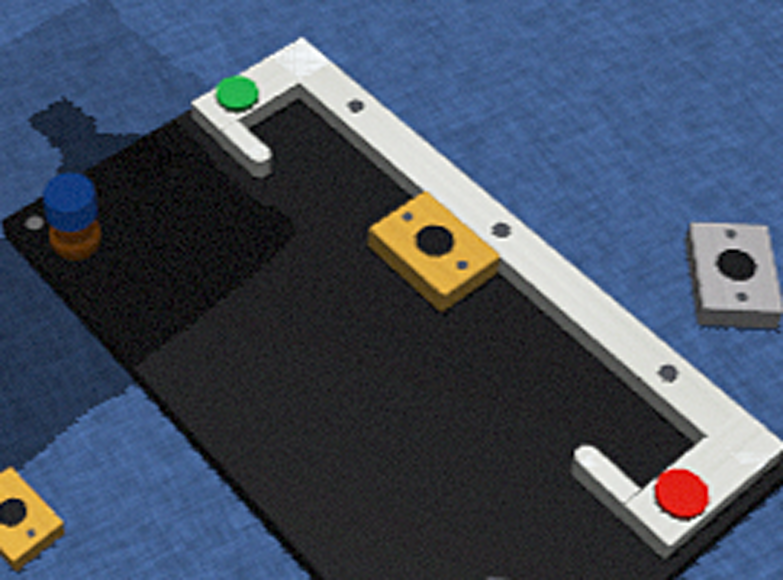

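Picture 7: the spacer lies flush on the rail in the open. Fits give nest x 42.1–42.5, y ≈ 13.8, angle within about 0.03. I shut the fingers and move to nest (42, -42), behind its right end (world (622.5, -91.4)).

move_arm([
  [0.1118,-0.2023,-0.02,0,0,0],
  [0.1118,-0.2023,-0.02,0,0,0],
  [0.1118,-0.2023,-0.02,0,0,0],
  [0.1118,-0.2023,-0.02,0,0,0],
  [0.1118,-0.2023,-0.02,0,0,0],
  [0.1118,-0.2023,-0.02,0,0,0],
  [0.1118,-0.2023,-0.04,0,0,0],
  [0.1118,-0.2023,-0.06,0,0,0],
  [0.1118,-0.2023,-0.06,0,0,0],
  [0.1118,-0.2023,-0.06,0,0,0],
], gripper=0)

```text
clock: 8.45
tool_pos: [622.1, -92.1, 236.2]
orientation: [-0.096, 0.995, -0.0, -0.002]
wrist_force: [0.7, 0.2, 0.4]
opening: -0.1
```

move_arm([
  [0,0,-0.015,0,0,0],
  [0,0,-0.03,0,0,0],
  [0,0,-0.038,0,0,0],
  [0,0,-0.043,0,0,0],
  [0,0,-0.047,0,0,0],
  [0,0,-0.048,0,0,0],
  [0,0,-0.048,0,0,0],
])

```text
clock: 9.15
tool_pos: [622.2, -92.1, 188.3]
orientation: [-0.096, 0.995, -0.0, -0.002]
wrist_force: [-0.7, -0.0, -0.1]
opening: 0.1
```

move_arm([
  [-0.0006,0.003,0,0,0,0],
  [-0.0011,0.006,0,0,0,0],
  [-0.0017,0.009,0,0,0,0],
  [-0.0023,0.012,0,0,0,0],
  [-0.0028,0.0147,0,0,0,0],
  [-0.0034,0.0177,0,0,0,0],
  [-0.004,0.0206,0,0,0,0],
  [-0.0045,0.0236,0,0,0,0],
  [-0.0051,0.0265,0,0,0,0],
  [-0.0057,0.0295,0,0,0,0],
])

```text
clock: 10.15
tool_pos: [616.5, -62.6, 188.3]
orientation: [-0.096, 0.995, -0.0, -0.002]
wrist_force: [0.6, -1.9, -0.6]
opening: 0.0
```

move_arm([
  [-0.0006,0.003,0,0,0,0],
  [-0.0011,0.006,0,0,0,0],
  [-0.0017,0.009,0,0,0,0],
  [-0.0023,0.012,0,0,0,0],
  [-0.0028,0.0147,0,0,0,0],
  [-0.0034,0.0177,0,0,0,0],
  [-0.004,0.0206,0,0,0,0],
  [-0.0045,0.0236,0,0,0,0],
  [-0.0051,0.0265,0,0,0,0],
  [-0.0057,0.0295,0,0,0,0],
])

```text
clock: 11.15
tool_pos: [610.7, -32.8, 188.3]
orientation: [-0.096, 0.995, -0.0, -0.002]
wrist_force: [-0.3, -1.0, -1.2]
opening: -0.3
```

Run:
```python
from h import *
np.set_printoptions(suppress=True,precision=3)
f='pics/side5.png'
snap('side',f); N=(573.3,-58.1,.1905)
o=get_obs(); print(o['tool_pos'],tonest(N,o['tool_pos']),o['wrist_force'],o['clock'])
cv2.imwrite('pics/c6.png',cv2.resize(cv2.imread(f)[170:320,270:470],None,fx=4,fy=4,interpolation=cv2.INTER_CUBIC))
```

```text
[610.688 -32.225 188.279] [41.611 18.327] [ 0.547 -1.415  0.796] 11.2
```

View pics/c6.png

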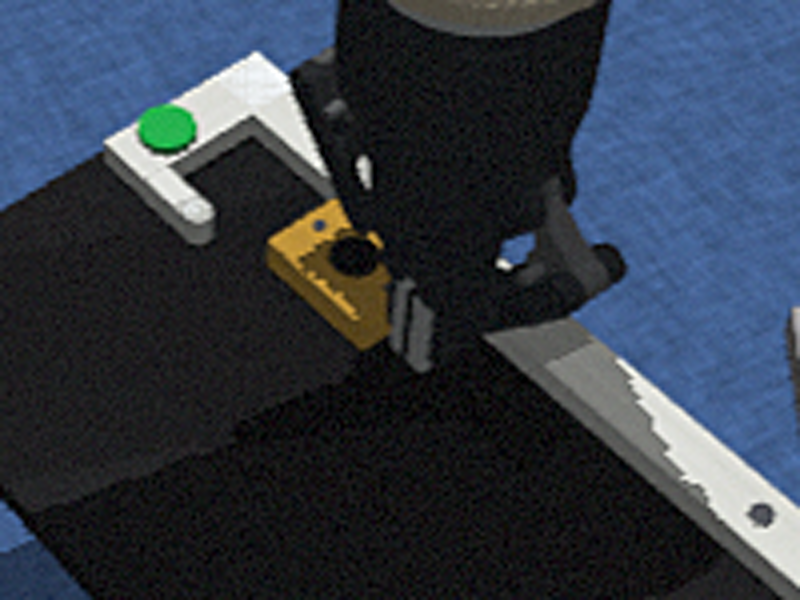

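Picture 8: the spacer slides straight ahead of the fingers, still parallel to the rail, and its leading end points into the green pocket. I continue.

move_arm([
  [-0.0006,0.003,0,0,0,0],
  [-0.0011,0.006,0,0,0,0],
  [-0.0017,0.009,0,0,0,0],
  [-0.0023,0.012,0,0,0,0],
  [-0.0028,0.0147,0,0,0,0],
  [-0.0034,0.0177,0,0,0,0],
  [-0.004,0.0206,0,0,0,0],
  [-0.0045,0.0236,0,0,0,0],
  [-0.0051,0.0265,0,0,0,0],
  [-0.0057,0.0295,0,0,0,0],
])

```text
clock: 12.2
tool_pos: [604.9, -2.5, 188.3]
orientation: [-0.096, 0.995, -0.0, -0.002]
wrist_force: [-0.0, -2.6, 0.3]
opening: 0.2
```

move_arm([
  [-0.0003,0.0015,0,0,0,0],
  [-0.0006,0.003,0,0,0,0],
  [-0.0009,0.0045,0,0,0,0],
  [-0.0011,0.006,0,0,0,0],
  [-0.0014,0.0075,0,0,0,0],
  [-0.0017,0.009,0,0,0,0],
  [-0.0021,0.011,0,0,0,0],
])

```text
clock: 12.9
tool_pos: [602.8, 8.6, 188.3]
orientation: [-0.096, 0.995, -0.0, -0.002]
wrist_force: [0.2, -2.0, 0.8]
opening: 0.1
```

move_arm([
  [-0.0002,0.001,0,0,0,0],
  [-0.0004,0.002,0,0,0,0],
  [-0.0006,0.003,0,0,0,0],
  [-0.0008,0.004,0,0,0,0],
  [-0.001,0.005,0,0,0,0],
])

```text
clock: 13.4
tool_pos: [601.8, 13.6, 188.3]
orientation: [-0.096, 0.995, -0.0, -0.002]
wrist_force: [-0.2, -2.2, -0.1]
opening: 0.5
```

move_arm([
  [-0.0002,0.001,0,0,0,0],
  [-0.0004,0.002,0,0,0,0],
  [-0.0006,0.003,0,0,0,0],
])

```text
clock: 13.7
tool_pos: [601.3, 16.2, 188.3]
orientation: [-0.096, 0.995, -0.001, -0.002]
wrist_force: [0.6, -6.2, -0.9]
opening: 0.0
```

Force is rising at TCP nest y ≈ 67.7, about where the stop should be. I press a little further.

move_arm([
  [-0.0002,0.001,0,0,0,0],
  [-0.0003,0.0018,0,0,0,0],
  [-0.0003,0.0018,0,0,0,0],
  [-0.0003,0.0018,0,0,0,0],
])

```text
clock: 14.1
tool_pos: [601.1, 16.6, 188.4]
orientation: [-0.095, 0.995, -0.001, -0.001]
wrist_force: [1.6, -6.4, -0.0]
opening: 0.4
```

move_arm([
  [-0.0003,0.0018,0,0,0,0],
  [-0.0005,0.0025,0,0,0,0],
  [-0.0005,0.0025,0,0,0,0],
  [-0.0005,0.0025,0,0,0,0],
])

```text
clock: 14.5
tool_pos: [600.9, 17.1, 188.6]
orientation: [-0.094, 0.996, -0.003, -0.001]
wrist_force: [2.2, -8.3, -0.8]
opening: -0.1
```

Stalled, so the spacer is against the stop. I back off along -y, rise, and move clear towards the right and near side for a look.

move_arm([
  [0.001,-0.005,0,0,0,0],
  [0.003,-0.015,0,0,0,0],
  [0.0045,-0.024,0.02,0,0,0],
  [0.0045,-0.024,0.06,0,0,0],
  [0.0045,-0.024,0.1,0,0,0],
  [-0.03,-0.05,0.12,0,0,0],
  [-0.06,-0.1,0.12,0,0,0],
  [-0.07,-0.14,0.12,0,0,0],
  [-0.08,-0.18,0.12,0,0,0],
  [-0.08,-0.18,0.12,0,0,0],
])

```text
clock: 15.5
tool_pos: [518.5, -169.3, 309.3]
orientation: [-0.09, 0.996, -0.003, -0.001]
wrist_force: [-0.9, 0.3, -0.3]
opening: -0.1
```

Run:
```python
from h import *
np.set_printoptions(suppress=True,precision=3)
f,ft='pics/side6.png','pics/top6.png'
snap('side',f);snap('top',ft); N=(573.3,-58.1,.1905)
o=get_obs(); print(o['tool_pos'],o['wrist_force'],o['clock'])
for F,M in((f,(573.1,-58.17,.191)),(ft,(573.5,-58,.19))):
    q=fit(F,[*towld(N,(42,105)),.19]); print(q,tonest(M,q),q[2]-M[2])
a=cv2.resize(cv2.imread(f)[165:275,220:370],None,fx=2.6,fy=2.6,interpolation=2);b=cv2.resize(cv2.imread(ft)[180:290,220:370],None,fx=2.6,fy=2.6,interpolation=2)
cv2.imwrite('pics/c7.png',np.hstack([a,b]))
```

```text
[ 520.532 -163.938  308.786] [ 0.962 -0.214 -0.148] 15.6
[594.877  57.111   0.084   0.6  ] [ 43.266 109.05 ] -0.1065086877000457
[595.393  51.922   0.185   0.077] [ 42.258 103.809] -0.004875687743290336
```

View pics/c7.png

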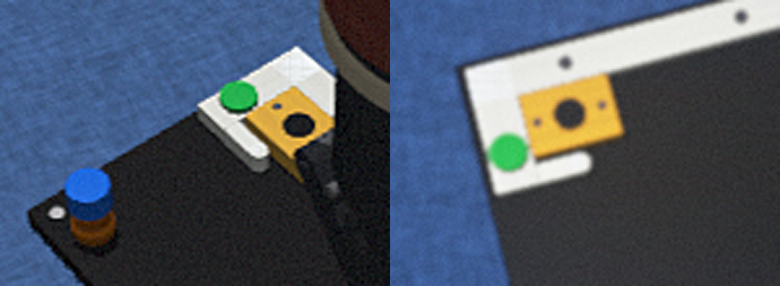

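Picture 9: the spacer is flush in the green corner. The top fit gives nest (42.3, 103.8), angle -0.005. That view has read y about 0.7–1 mm low against the mean of the two views so far, so y is about 104.7. The side view is blocked by the gripper and its fit is invalid. I check the bystanders, then hand in.

Run:
```python
from h import *
a,b=[cv2.imread(f'pics/top{i}.png').astype(int) for i in(0,6)]
s,t=[cv2.imread(f'pics/side{i}.png').astype(int) for i in(0,6)]
for n,A,B,u,v in(('vial',a,b,296,311),('collet',a,b,482,250),('steel',a,b,391,130),('vial s',s,t,254,245),('collet s',s,t,401,385),('steel s',s,t,483,265)):
    print(n,abs(A-B)[v-18:v+18,u-18:u+18].mean().round(1))
env.sign_off()
```

```text
vial 3.1
collet 40.8
steel 2.9
vial s 4.7
collet s 26.0
steel s 3.0
the job is handed in; nothing more can be done
```

The job is handed in at about 15.6 s. The brass spacer looks fully home in the green-tagged pocket, but I couldn't confirm the collet's position at the end.

I pushed the spacer flat onto the rail with the two fingertips spread about 20 mm. I then shut the fingers and slid it along the rail until it stalled against the end stop at about 8 N.

- **Against the rail in the open:** the two camera fits gave nest x 42.1–42.5 and y about 14. They disagreed on the angle (-0.014 and +0.036), but both are within the 0.07 limit.
- **Home position:** the top view gave x 42.3, y 103.8 and angle -0.005. It has read y about 1 mm low, so y is probably near 105.
- **Side view at the end:** this fit failed (0.6 mismatch) because the gripper blocked the view, so the home position rests on the top view and the stall. The picture also shows the spacer flush.
- **Bystanders:** the vial and the steel spacer look unchanged in both views. The collet comparison showed differences (40.8 top, 26.0 side). I put that down to the arm being over it by then, which I didn't check with another picture. The pushes never came near it.
- **Fingers:** clear, with the TCP at z ≈ 309 mm and about 1 N (noise) on the wrist.

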